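# Latch the sanding jig's sprung jaw open

## Robot

A 6-joint arm with a two-finger parallel gripper is mounted at the origin on the work surface. World frame = base frame: x ahead of the robot, y to its left, z up, the work surface at z = 0. Lengths are in mm, angles in rad, forces in N, time in s.
With the tool pointing down it reaches from about 325 to 850 mm from the base axis. Payload 15.5 kg.
Tool frame: the origin (TCP) lies midway between the tips of the shut fingers; the grasp point (between the pads) lies 19 mm behind it (pinch_z is the distance from the TCP to the grasp point, in mm); z points along the fingers, y is the direction in which the jaws open and shut (so a half turn about z gives the same grasp; the last joint's range is limited). The gripper opens to 91 mm and grips with 3 to 60 N. Pads are 32 mm wide; open, the fingers measure 118 mm over their backs; the gripper's body (76 mm by 178 mm) begins 60 mm behind the grasp point.
Start: joints at [-1.22, 0.494, 1.345, -0, 1.302, -0.096], TCP at [270.052, -563.647, 213.915] pointing down, gripper open.
Joint ranges: [-2.91, 2.91], [-0.82, 2.16], [0.22, 2.67], [-1.22, 4.37], [0.12, 2.79], [-3.08, 3.08]. Speed limits (rad/s): [1.89, 1.89, 2.57, 3.01, 3.01, 3.01].

## Interface

Orientations are given as a 3x3 rotation matrix whose columns are the frame's x, y, z axes.
In Python, from station import reach, movel, move_j, set_gripper, hold, ik, sense, capture, calibration, MotionError, sign_off, pinch_z gives the robot as it stands. Calls block until the motion is done:
- reach(position, orientation): joint-space move of the TCP to a pose.
- movel(position, ori=None, feed=150): straight line of the TCP; ori=None keeps the orientation; feed is the mean speed in mm/s.
- move_j(angles): joint-space move.
- set_gripper(opening): opening from 0.0 (shut) to 1.0 (fully open); the grip force is fixed at half the most; returns when the fingers have stopped.
- hold(seconds).
- ik(position, orientation): joint angles nearest the present ones, or None.
- sense(): the state.
- capture(name): name is "scene" or "top" or "wrist"; returns (picture, depth): 384x512x3 uint8, red, green, blue; 384x512 float32, mm along the optical axis (not along the pixel's ray), 0 where there is no reading.
- calibration(name): a dict with "mtx" (3x3 intrinsics, pixels), "pose" (4x4, takes a point from camera to world coordinates); the wrist camera has in their place "hand_eye" (4x4, takes a point from camera to tool coordinates, whose origin is the TCP and whose axes are the flange's). Camera axes: x right, y up, looking along -z (the intrinsics and any distortion apply to the point x, -y, -z); pixel columns grow to the right and rows downward; lengths in mm; the calibration is good to about 2 mm. A picture is of the moment at which its call begins: read the wrist's pose just before it. calibration takes no time and is no camera call.
A pose or a line that the arm cannot do raises MotionError and nothing moves.
- sign_off(): hands the job in, once; it reports no verdict.
The state is a dict: "clock": time; "joint_positions": joint angles; "joint_velocities": joint speeds; "joint_efforts": joint torques, N m; "tcp_pos": TCP position; "orientation": TCP orientation; "wrist_force": force on the tool from outside, world axes, zero at the start; "torque": the same for the moment, N m; "opening": opening from 0.0 (shut) to 1.0 (fully open).
Only numpy, scipy, OpenCV 4.12 (cv2) and the standard library are available. Lean on these libraries where they do the work, as an engineer would, in place of code of your own. Each camera call takes 0.05 s, during which the arm holds its last target. There are 200 camera calls.

## Task

Open the sanding jig on the bench, ready for the next piece of wood: with the fingertips, push the face of its sprung wooden jaw back away from the fixed fence, nearly to the end of its travel, then let go so that it springs back a little and latches against its stop pin, half open. Do not touch the stop pin, which drops in by itself, and leave the loose things on the bench where they are.

Things in the scene. Friction and masses are not known exactly. Their poses are not given: they have to be found in the camera images.
- jig: Sanding jig, fixed to the bench at a changing place and heading: plywood base 330 x 220 x 15 mm. Origin on the bench top (z = 0) under the middle of the jaw's face when the jaw is shut. Own z up; own +x is the way the jaw is pushed open. Base spans x -100 to +230, y -110 to +110 mm. End block with the springs: x 190 to 220, y -45 to +45, top 60 mm above the bench.
- fence_top (a point): Middle of the top of the fixed wooden fence bar, 37 mm above the bench, at jig x -70 mm. The bar is 150 mm long (jig y) and 30 mm wide (x); its side towards the jaw is at jig x -55 mm.
- jaw (a joint): Travel of the jaw along jig +x, m: 0 shut (springs hold it there), 0.035 latched on the stop pin (mid position), 0.060 end stop. Springs push back 4 N at 0 to 9 N at 0.060; damping 25 N per m/s; lifting the pin on the ramp adds 1 to 3 N. Past 0.035 the pin drops behind the ramp. Push to 0.050 or more, then let go: it returns to 0.035 and stays. Released before 0.035 it shuts.
- jaw_face (a point): Point to push: middle of the jaw's flat upright front face (towards the fence), 55 mm above the bench; moves with the jaw; axes as the jig's. The jaw is a pale wooden block 100 mm wide (y), 100 mm deep (x), 17 to 70 mm above the bench, too big to grip. 55 mm of open space between this face and the fence when shut; the fence is not in the way above 37 mm.
- stop_pin: Sprung upright steel stop pin, 10 mm thick, with a 16 mm black ball head, at jig x +120, y +62 mm. Origin at the top of the head: 94 mm above the bench when down, about 107 as the ramp passes under it. Works by itself: not to be touched. Its aluminium bracket stands at jig x 105 to 135, y +48 to +94, top 80 mm.
- blank: Loose brown wooden blank 120 x 66 x 30 mm lying beside the jig, origin at the centre of its underside. Leave alone.
- sanding_block: Loose sanding block 110 x 60 x 40 mm, cork below and pale wood above, beside the jig, origin at the centre of its underside. Leave alone.
- glue_bottle: Loose standing white glue bottle, 56 mm across and 130 mm tall, beside the jig, origin at the centre of its underside. Leave alone.
- spring_clamp: Loose black plastic spring clamp about 125 mm long, 75 mm wide, 24 mm high, lying beside the jig, origin on the bench at its pivot. Leave alone.

How it is judged:
By the outcome, as a careful person would: the job done as asked, in the order asked, and still so for the second after the job is handed in, with the robot touching nothing.
It also fails if it takes over 32 s, if anything falls off the work surface, if the arm or the gripper's body presses on something with over 40 N, if the wrist force passes 120 N, or if a joint passes its speed limit or range.

## Working session

There is one attempt and no reset: what is moved stays moved. The work goes in short steps, each a Python script; the robot and the scene stay as the last script left them, time stands still between calls to the robot, and variables do not carry over. Pictures are saved under pics/ and viewed, about 8 in all and at most 12, crops included, and the job is handed in when it is done.

```bash
mkdir -p pics; ls; cat > h.py <<'E'
import numpy as np, cv2
from station import *
def cloud(name):
    s=sense(); pic,d=capture(name); c=calibration(name); K=np.array(c["mtx"])
    if "pose" in c: T=np.array(c["pose"])
    else:
        W=np.eye(4);W[:3,:3]=s["orientation"];W[:3,3]=s["tcp_pos"];T=W@np.array(c["hand_eye"])
    v,u=np.mgrid[:384,:512]
    P=np.stack([(u-K[0,2])/K[0,0]*d,-(v-K[1,2])/K[1,1]*d,-d],-1)
    P=P@T[:3,:3].T+T[:3,3]; P[d==0]=np.nan
    return pic,P,c
def save(n,p): cv2.imwrite("pics/"+n+".png",cv2.cvtColor(p,cv2.COLOR_RGB2BGR))
E
python3 - <<'E'
from h import *
for n in("top","scene"):
    p,P,c=cloud(n); save(n,p); np.save(n,P); print({k:v for k,v in c.items() if k not in("pose","hand_eye")})
print(sense())
a=cv2.hconcat([cv2.imread("pics/top.png"),cv2.imread("pics/scene.png")])
E
```

```text
pics
{'mtx': array([[394.44317613,   0.        , 253.69004474],
       [  0.        , 394.44317613, 184.81356182],
       [  0.        ,   0.        ,   1.        ]])}
{'mtx': array([[472.95615366,   0.        , 255.345375  ],
       [  0.        , 472.95615366, 187.08441814],
       [  0.        ,   0.        ,   1.        ]])}
{'clock': 0.1, 'joint_positions': array([-1.21951363e+00,  4.94164575e-01,  1.34605153e+00, -4.32763664e-05,
        1.30248020e+00, -9.55008120e-02]), 'joint_velocities': array([ 0.00019031, -0.0028376 , -0.00135932, -0.00101649,  0.00050975,
       -0.00100833]), 'joint_efforts': array([ 7.66831126e-04, -8.80243206e+01, -3.82542551e+01,  7.07298098e-02,
        4.83307277e-02, -6.94920823e-05]), 'tcp_pos': array([ 269.91704604, -563.34529254,  213.3767936 ]), 'orientation': array([[ 9.01836553e-01,  4.32077142e-01, -4.18947283e-04],
       [ 4.32077341e-01, -9.01835976e-01,  1.02189093e-03],
       [ 6.37139808e-05, -1.10259622e-03, -9.99999390e-01]]), 'wrist_force': array([0.30766027, 0.33022827, 0.11465011]), 'torque': array([0.02670401, 0.01619851, 0.05260407]), 'opening': 0.9956891796458331}
```

View pics/top.png

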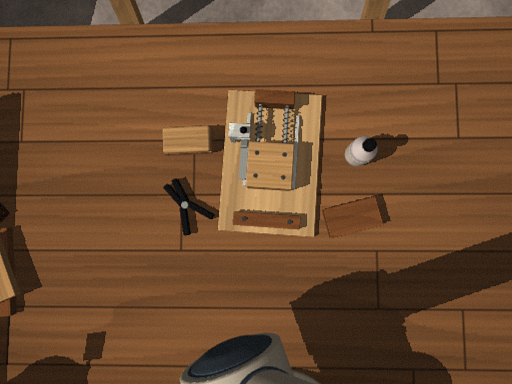

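View pics/scene.png

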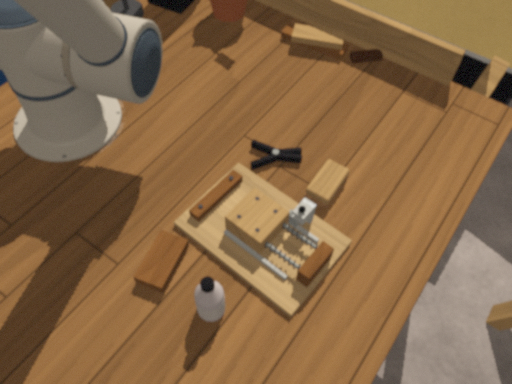

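The top view shows the fence at about (270,220), the jaw at (270,165), the end block at (275,98) and the pin at (243,130). Jig +x points up in the image, and the loose things lie to either side. Next I fit the jig pose from the depth data.

```bash
python3 - <<'E'
from h import *
P=np.load("top.npy")
def rect(n,u0,u1,v0,v1,z0,z1):
    Q=P[v0:v1,u0:u1].reshape(-1,3); Q=Q[(Q[:,2]>z0)&(Q[:,2]<z1)]
    r=cv2.minAreaRect(Q[:,:2].astype(np.float32)); print(n,len(Q),np.round(np.median(Q,0),1),r)
rect("base",205,340,80,245,9,21)
rect("jaw",240,303,136,196,62,76)
rect("fence",225,310,203,235,31,43)
rect("end",245,305,85,112,54,66)
rect("bracket",222,256,115,145,74,88)
rect("pinhead",222,256,115,145,88,112)
E
```

```text
base 8469 [589.6  15.   16.1] ((604.8353881835938, 21.02288818359375), (309.67626953125, 330.2715759277344), 86.10978698730469)
jaw 2101 [588.6  24.3  71. ] ((593.5040893554688, 33.76616668701172), (117.85852813720703, 106.510009765625), 86.1524887084961)
fence 904 [469.6  33.4  38.1] ((470.2814025878906, 33.781494140625), (148.7071990966797, 29.91543960571289), 86.04254150390625)
end 549 [742.6  14.6  61. ] ((744.0882568359375, 14.617420196533203), (89.7973403930664, 30.577316284179688), 86.53642272949219)
bracket 260 [663.3  93.1  80.9] ((664.2780151367188, 91.13616180419922), (45.845218658447266, 30.015832901000977), 85.97950744628906)
pinhead 40 [662.8  81.5  92.7] ((663.5473022460938, 81.55879211425781), (12.893385887145996, 13.883418083190918), 88.6314468383789)
```

```bash
cat >> h.py <<'E'
d=np.array([744.1-470.3,14.6-33.8,0]); d/=np.linalg.norm(d); n=np.array([-d[1],d[0],0])
O=np.array([470.3,33.8,0])+70*d
R=np.column_stack([d,-n,[0,0,-1]])
def J(x,y,z): return O+x*d+y*n+[0,0,z]
def jx(): return (np.array(sense()["tcp_pos"])-O)@d
def fx(): return np.array(sense()["wrist_force"])@d
E
python3 - <<'E'
from h import *
print(O,np.degrees(np.arctan2(d[1],d[0])))
set_gripper(0.0)
reach(J(-28,0,220),R); print(sense()["clock"])
movel(J(-28,0,48),feed=120); hold(.2)
f0=fx(); print("zero",f0,jx(),sense()["tcp_pos"],sense()["clock"])
for x in range(-25,3,3):
    movel(J(x,0,48),feed=40); f=fx()-f0; print(x,round(jx(),1),round(f,1))
    if f<-2: break
s=sense();print(s["clock"],s["opening"])
p,P,c=cloud("scene"); save("touch",p[130:330,150:380].repeat(2,0).repeat(2,1))
E
```

```text
[540.12852314  28.9033322    0.        ] -4.011253075088218
3.7583
zero -0.46424465514298946 -27.77764403903939 [512.41971874  30.85776199  48.36825731] 5.5417
-25 -24.7 0.0
-22 -21.8 0.4
-19 -19.5 -3.5
6.2917 0.007817233598246865
```

View pics/touch.png

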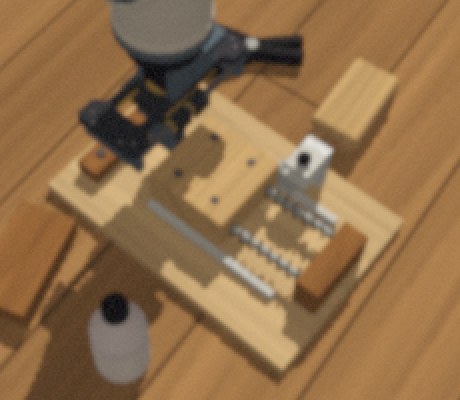

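The fingers are at the jaw face and touched it at jig x ≈ -20, well clear of the pin and bracket. I push about 55 mm from there.

```bash
python3 - <<'E'
from h import *
f0=-0.46
for x in (0,15,22,30,33,35,36.5):
    movel(J(x,0,48),feed=50); f=fx()-f0; print(x,round(jx(),1),round(f,1))
    if f<-25: break
hold(.2); print(jx(),fx()-f0,sense()["clock"])
p,P,c=cloud("top"); Q=P[100:215,225:310].reshape(-1,3); q=Q-O; X=q@d;Y=q@n
p2,P2,c=cloud("scene"); save("pushed",p2[130:330,150:380].repeat(2,0).repeat(2,1))
for P_ in (P,P2):
    q=P_.reshape(-1,3)-O; X=q@d;Y=q@n
    m=(abs(q[:,2]-70)<4)&(abs(Y)<48)&(X>60)&(X<185); print("jaw back edge x (100+travel)",np.percentile(X[m],[90,98,99.5]),m.sum())
E
```

```text
0 -0.9 -6.4
15 15.0 -1.6
22 21.2 -6.3
30 29.0 -7.9
33 31.9 -8.2
35 33.8 -7.4
36.5 35.2 -7.5
35.1646071770886 -7.796986949023691 8.875Traceback (most recent call last):
  File "<stdin>", line 11, in <module>
    return _quantile_unchecked(
        a, q, axis, out, overwrite_input, method, keepdims, weights)
    return _ureduce(a,
                    func=_quantile_ureduce_func,
    ...<5 lines>...
                    overwrite_input=overwrite_input,
                    method=method)
    r = func(a, **kwargs)
    result = _quantile(arr,
                       quantiles=q,
    ...<2 lines>...
                       out=out,
                       weights=wgt)
    slices_having_nans = np.isnan(arr[-1, ...])
                                  ~~~^^^^^^^^^
IndexError: index -1 is out of bounds for axis 0 with size 0
```

View pics/pushed.png

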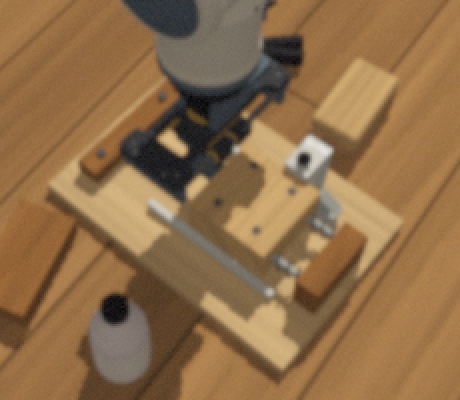

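The jaw is well back, close to the end block, and the pin appears to be down. Before letting go I measure the jaw travel from the scene camera only.

```bash
cat >> h.py <<'E'
def travel(P):
    q=P.reshape(-1,3)-O; X=q@d;Y=q@n
    m=(abs(q[:,2]-71)<4)&(abs(Y)<42)&(X>60)&(X<185)
    return (np.percentile(X[m],[98,99.5])-100, m.sum()) if m.any() else None
E
python3 - <<'E'
from h import *
print("shut",travel(np.load("scene.npy")),"now",travel(cloud("scene")[1]))
E
```

```text
shut (array([-0.50406073,  0.16427147]), np.int64(586)) now (array([52.80106847, 54.44207137]), np.int64(1440))
```

```bash
python3 - <<'E'
from h import *
movel(J(-28,0,48),feed=120); print(fx()+.46)
movel(J(-28,0,220),feed=150); 
hold(.3); p,P,c=cloud("scene"); print(travel(P),sense()["clock"],sense()["wrist_force"])
save("final",p[130:330,150:380].repeat(2,0).repeat(2,1))
E
```

```text
0.6563599807118529
(array([32.75516902, 34.03600268]), np.int64(1133)) 11.3583 [ 0.12365408 -1.19598244  0.21102935]
```

View pics/final.png

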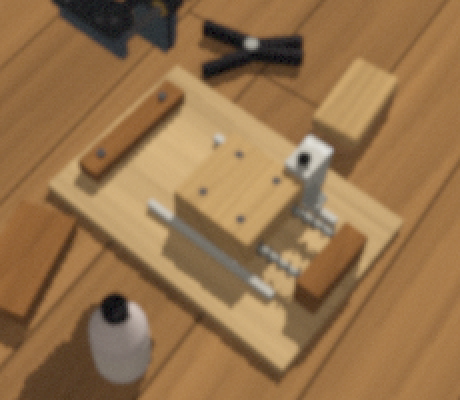

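The jaw rests half open at about 34 mm with the pin down. The gripper is clear, and the loose things are where they were.

```bash
python3 -c "
from station import *
sign_off(); print(sense()['clock'])"
```

```text
the job is handed in; nothing more can be done
the job is handed in; nothing more can be done
```

The jig is open and latched half open, and I handed the job in at about 11.4 s of the 32 s allowed.

- **Push:** with the fingers shut, I pushed the jaw face back to about 54 mm of its 60 mm travel. The push force stayed around 8 N at the readings between steps.
- **Release:** I then drew back and raised the gripper clear. The jaw sprang back and stayed at about 34 mm by the scene camera. That matches the 35 mm latch position within the calibration error of about 2 mm.
- **Last picture:** it shows the pin down, the gripper clear of the jig, and the loose things in view apparently where they were. I judged the loose things by eye and did not measure them.
- **Failed check:** the top camera gave no jaw reading during the push, probably because the arm hid the jaw. The travel figures therefore come from the scene camera alone.
- **Odd reading:** the push force dipped to 1.6 N once, at about 35 mm of travel. I did not look into why; it was back to about 6 N at the next step.

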